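# Squirt the ball valve with the blue spray can

### The job

Give the ball valve in the tray a squirt from the blue spray can that stands clamped at the same tray: press that can's white nozzle cap down to its stop, hold it there for a moment, then let it spring fully back up and move clear. Do not press the black cap of the orange can, and leave the ball valve lying in its tray.

Things in the scene. Friction and masses are not known exactly. Their poses are not given: they have to be found in the camera images.
- lube_cap_top (a point): Centre of the flat top of the white nozzle cap (round, 34 mm wide, 18 mm high) of the blue spray can with a white band, 53 mm wide, fixed upright in a black foot on a fixed steel tray. 162 mm above the bench when up; moves down with the cap. +x: the way the nozzle points, over the tray; z up. The orange can, equally tall, stands 0.24 m or more to the left or right of it.
- lube_cap (a joint): How far the blue can's white cap is pressed straight down, in m: 0 = up (at rest), 0.008 = down at its stop. A spring pushes it back up: about 2 N to start it, 5.2 N at the stop. Released, it rises by itself.
- cleaner_cap (a joint): The same for the black cap of the orange can (black band) on its own tray, which is not to be pressed: 0 = up, 0.008 = down.
- valve_centre (a point): Middle of the body of a loose nickel ball valve with a red lever, 38 x 114 x 54 mm, 0.2 kg, lying in the tray (rim 12 mm high) in front of the blue can's nozzle, about 75 mm from the can's axis, its pipe axis (y) across the spray; the point is 20 mm above the valve's underside. It is to be left where it lies.

How it is judged:
On the way, in this order (a step that is already met when the one before it is completed fails the run):
1. the white cap of the blue can is pressed down by more than 5 of its 8 mm for 0.1 s (value of joint lube_cap above 0.005 m), for 0.1 s.
2. the white cap is let up again (value of joint lube_cap below 0.0015 m), for 0.2 s.
At the end, for the whole second after the job is handed in: The white cap has been pressed and is up again (within 1.5 mm), the black cap is up (within 1.5 mm), and the ball valve lies within 20 mm of where it was (value of joint each of lube_cap, cleaner_cap below 0.0015 m and distance of valve_centre from where it was at the start of the episode below 0.02 m); the robot touches nothing.
It fails at once if the black cap of the orange can is pressed by more than 3 mm (value of joint cleaner_cap above 0.003 m).
It fails at once if the ball valve is shifted by more than 20 mm (distance of valve_centre from where it was at the start of the episode above 0.02 m).
It also fails if it takes over 32 s, if anything falls off the work surface, if the arm or the gripper's body presses on something with over 40 N, if the wrist force passes 120 N, or if a joint passes its speed limit or range.

### The arm

A 6-joint arm with a two-finger parallel gripper is mounted at the origin on a cart in front of the work surface, level with it; the furniture and walls round the work are solid. World frame = base frame: x ahead of the robot, y to its left, z up, the work surface at z = 0. Lengths are in m, angles in rad, forces in N, time in s.
With the tool pointing down it reaches from about 0.375 to 0.975 m from the base axis. Payload 3.8 kg.
Tool frame: the origin (TCP) lies midway between the tips of the shut fingers; the grasp point (between the pads) lies 19 mm behind it; z points along the fingers, y is the line along which they close (so a half turn about z gives the same grasp; the last joint's range is limited). The gripper opens to 88 mm and grips with 3 to 60 N. Pads are 18 mm wide; open, the fingers measure 123 mm over their backs; the gripper's body (75 mm by 187 mm) begins 45 mm behind the grasp point.
Start: joints at [1.153, 0.264, 1.604, -0, 1.274, -0.037], TCP at [0.251, 0.627, 0.239] pointing down, gripper open.
Joint ranges: [-2.63, 2.63], [-0.94, 2.18], [0.31, 2.57], [-1.31, 4.45], [0, 2.66], [-2.55, 2.55]. Speed limits (rad/s): [2.57, 2.57, 3.14, 3.14, 3.14, 3.14].

### API

Orientations are given as a unit quaternion [w, x, y, z].
In Python, from plant import env gives the robot as it stands.
- The arm moves only by the shell command python3 -m handwheel 'ROWS' [FORCE]. ROWS is JSON, a list of rows, each a list of 3 entries, a list of its own where there are three numbers: the turn, a rotation vector about the tool's x, y, z in rad, then the shift along the tool's x, y, z in units of 25 mm (1.0 is 25 mm), then the closure in counts, from 0 (fully open) to 255 (shut). A call has 1 to 12 rows; each row is the pose to reach, as a shift and turn from the pose commanded when the call began, along the tool's axes at that moment; what a row does not reach only later rows make up. A row lasts 1/8 s, in which the tool goes at most 62.5 mm and 10.7 degrees, less where a joint would pass 70% of its speed; a pose out of reach is approached as far as the arm can. A call with a gripper value outside its range is refused whole. The fingers move at their own pace and stop on an object; FORCE is the grip in N (left out, the last holds). Time passes only in rows, so rows that repeat a pose let the fingers close. It gives the time, the measured TCP pose, the force, the opening and the grip force at its end, in the units of the state.
- env.sense(): the state, without advancing time (a new reading comes with each control period).
- env.capture(name): name is "side" or "top"; returns a dict with "color" (480x640x3 uint8, red, green, blue), "depth" (480x640 float32, m along the optical axis (not along the pixel's ray), 0 where there is no reading), "fx", "fy", "cx", "cy" (pixels), "k1" (the pictures are not rectified: a ray, as slopes to the right and down, at radius r is drawn at 1 + k1 r^2 times it, then the intrinsics apply), "rvec" (rotation vector, rad) and "tvec" (3), from world to camera coordinates, as OpenCV has them. Camera axes: x right, y down, z forward; pixel columns grow to the right and rows downward; lengths in m; the calibration is good to about 2 mm. A picture is of the moment at which its call begins.
- env.hand_in(): hands the job in; it is judged then, once.
The state is a dict: "clock": time; "qpos": joint angles; "joint_vel": joint speeds; "tau": joint torques, N m; "tool_pos": TCP position; "tool_rot": TCP orientation; "ft_force": force on the tool from outside, world axes, zero at the start; "moment": the same for the moment, N m; "opening": finger opening in m; "gripper_force": force on a finger pad.
Only numpy, scipy, OpenCV 4.12 (cv2) and the standard library are available. Lean on these libraries where they do the work, as an engineer would, in place of code of your own. Each camera call takes 0.05 s, during which the arm holds its last target. There are 200 camera calls.

## Working session

There is one attempt and no reset: what is moved stays moved. The work goes in short steps, Python scripts to look and compute and a shell command to move; the robot and the scene stay as the last step left them, time stands still between calls to the robot, and variables do not carry over. Pictures are saved under pics/ and viewed, at most 10 in all, crops included, and the job is handed in when it is done.

```bash
mkdir -p pics
cat > h.py <<'E'
import numpy as np,cv2
from plant import env
def snap(n,f):
    c=env.capture(n); cv2.imwrite(f,c["color"][:,:,::-1]); np.savez(f[:-4],**c); return c
def cloud(c):
    v,u=np.mgrid[:480,:640]; x=(u-c["cx"])/c["fx"]; y=(v-c["cy"])/c["fy"]
    rd=np.hypot(x,y); r=rd.copy()
    for _ in range(10): r=rd/(1+c["k1"]*r*r)
    s=np.where(rd>0,r/np.maximum(rd,1e-9),1)
    d=c["depth"]; P=np.dstack([x*s*d,y*s*d,d])
    R=cv2.Rodrigues(np.asarray(c["rvec"],float))[0]
    return (P-np.asarray(c["tvec"]).ravel())@R
E
python3 - <<'E'
from h import *
for n in("top","side"):
    c=snap(n,f"pics/{n}0.png"); P=cloud(c); R=cv2.Rodrigues(np.asarray(c["rvec"],float))[0]
    print(n,-R.T@np.asarray(c["tvec"]).ravel(),c["k1"])
    hsv=cv2.cvtColor(c["color"],cv2.COLOR_RGB2HSV)
    for nm,lo,hi in(("blue",(95,120,40),(130,255,255)),("orange",(5,150,80),(20,255,255)),("red",(0,150,60),(4,255,255))):
        m=(cv2.inRange(hsv,lo,hi)>0)&(c["depth"]>0)
        if m.sum(): 
            vv,uu=np.nonzero(m);print(nm,m.sum(),uu.mean(),vv.mean(),np.median(P[m],0))
    m=(c["depth"]>0)&(abs(P[...,2]-.162)<.006)
    k,l,st,ce=cv2.connectedComponentsWithStats(m.astype(np.uint8))
    for i in range(1,k):
        if st[i,4]>40: print(st[i],P[l==i].mean(0),c["color"][l==i].mean(0))
print(env.sense())
E
```

```text
top [0.44471039 0.01225356 1.15075159] -0.09269359134497926
blue 370 18.135135135135137 129.20810810810812 [0.82178495 0.7720351  0.01095662]
orange 16184 250.35362086010875 232.2356030647553 [0.52042354 0.10260024 0.00145294]
red 223 242.0403587443946 174.39910313901345 [ 0.6291841  -0.18580444  0.05506091]
[484  80  75  62 239] [ 0.77462558 -0.37051608  0.16234951] [36.80753138 35.0292887  33.20083682]
[417 233  17  18 224] [ 0.53001236 -0.19802414  0.16180163] [189.25446429 186.6875     176.60714286]
[248 251  17  19 221] [0.49265643 0.13972178 0.16201632] [61.13574661 52.83257919 46.08144796]
side [0.43980021 0.74704585 0.54588847] -0.1581282480994905
blue 655 354.0870229007634 211.38320610687023 [ 0.52397768 -0.1791382   0.10268574]
orange 5212 234.20088257866462 320.26630851880276 [0.67540433 0.15707157 0.02514912]
red 87 377.2988505747126 161.4712643678161 [ 0.61202193 -0.20943372  0.05748346]
[   0   46  550   43 1437] [ 0.90685837 -1.6678173   0.16205201] [117.46207376 112.0243563  106.0842032 ]
[612  61  28   5  69] [-0.7411544  -1.74127327  0.16173376] [114.47826087 109.14
[... 513 characters left out ...]
clock': 0.1, 'qpos': array([ 1.15306054e+00,  2.64683446e-01,  1.60524506e+00, -1.55863298e-05,
        1.27372214e+00, -3.69136796e-02]), 'joint_vel': array([-0.00068995, -0.00221292, -0.00159692,  0.00022308,  0.00051756,
       -0.00055803]), 'tau': array([ 4.06394065e-05, -5.03615606e+01, -3.58074546e+01,  7.30029959e-02,
        2.33211019e-02, -4.83580425e-05]), 'tool_pos': array([0.25063545, 0.62603702, 0.23750461]), 'tool_rot': array([-2.24649229e-04,  1.89260190e-01,  9.81926434e-01, -1.00420279e-03]), 'ft_force': array([ 0.7619598 ,  0.52776667, -1.58269415]), 'moment': array([-2.95869766e-02,  3.57142695e-05,  3.95155957e-02]), 'gripper_force': 0.0, 'opening': 0.08804874244311421}
```

View pics/top0.png

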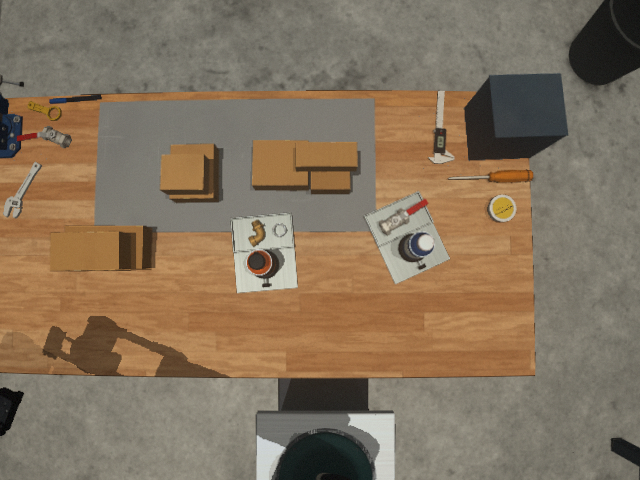

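View pics/side0.png

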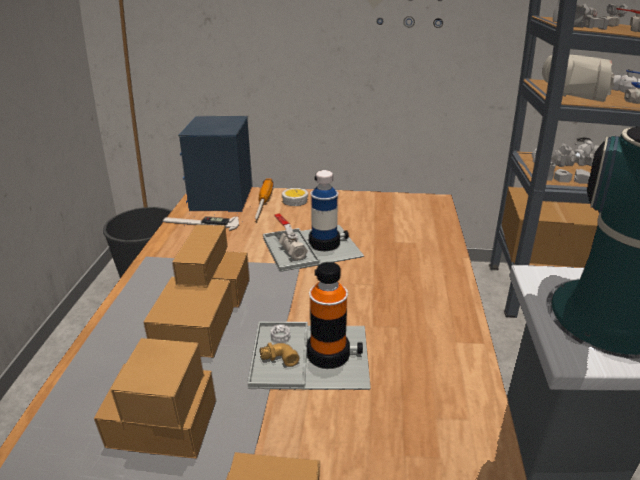

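The top view shows the blue can's white cap at about (425,242) and the orange can at (262,262). In the side view the caps are at (324,178) and (328,270). Depth puts the white cap at about (0.530, -0.197, 0.162). The straight path at this height is clear, so I'll close the fingers and move across.

```bash
python3 -m handwheel '[[[0,0,0],[-0.5,-0.6,-1],255],[[0,0,0],[-2,-2.3,-1],255],[[0,0,0],[-3.5,-4.1,-1],255],[[0,0,0],[-5,-5.8,-1],255],[[0,0,0],[-6.5,-7.6,-1],255],[[0,0,0],[-8,-9.3,-1],255],[[0,0,0],[-9.5,-11.1,-1],255],[[0,0,0],[-11,-12.8,-1],255],[[0,0,0],[-12.5,-14.6,-1],255],[[0,0,0],[-14,-16.3,-1],255],[[0,0,0],[-15.5,-18.1,-1],255],[[0,0,0],[-17,-19.8,-1],255]]' 20
python3 -m handwheel '[[[0,0,0],[-1.5,-1.8,0],255],[[0,0,0],[-3,-3.5,0],255],[[0,0,0],[-4.5,-5.2,0.5],255],[[0,0,0],[-5.6,-6.6,1],255],[[0,0,0],[-5.6,-6.6,1],255],[[0,0,0],[-5.6,-6.6,1],255]]'
cat > t.py <<'E'
from h import *
from scipy.spatial.transform import Rotation as Ro
s=env.sense(); q=s["tool_rot"]; R=Ro.from_quat([q[1],q[2],q[3],q[0]])
print(s["clock"],s["tool_pos"],s["ft_force"],s["opening"],R.inv().apply(np.array([.530,-.197,.152])-s["tool_pos"])/.025)
E
python3 - <<'E'
exec(open("t.py").read())
c=snap("side","pics/side1.png"); cv2.imwrite("pics/side1c.png",cv2.resize(c["color"][60:300,200:500,::-1],None,fx=2,fy=2))
c=snap("top","pics/top1.png")
E
```

```text
clock: 1.6
tool_pos: [0.4614, 0.0072, 0.2635]
tool_rot: [0.0, 0.189, 0.982, 0.0]
ft_force: [0.5, 0.3, 0.1]
opening: 0.0004
gripper_force: 0.0
clock: 2.35
tool_pos: [0.5296, -0.1956, 0.2382]
tool_rot: [-0.001, 0.19, 0.982, 0.0]
ft_force: [0.3, 0.3, -0.7]
opening: 0.0003
gripper_force: 0.0
2.35 [ 0.5296011  -0.19556115  0.23820682] [ 0.34513014  0.28914037 -0.6680451 ] 0.00034472459597196717 [-0.04173935 -0.04949777  3.44818232]
```

View pics/side1c.png

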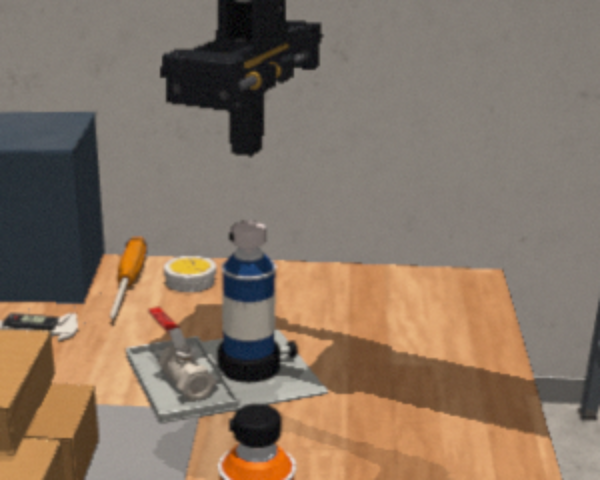

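The fingertips are shut and directly above the white cap, which is at crop pixel (248,235) with the tips at (247,150). Now I'll descend slowly.

```bash
python3 -m handwheel '[[[0,0,0],[0,0,1],255],[[0,0,0],[0,0,2],255],[[0,0,0],[0,0,2.7],255],[[0,0,0],[0,0,2.9],255],[[0,0,0],[0,0,3.05],255],[[0,0,0],[0,0,3.1],255],[[0,0,0],[0,0,3.15],255],[[0,0,0],[0,0,3.2],255],[[0,0,0],[0,0,3.25],255],[[0,0,0],[0,0,3.3],255],[[0,0,0],[0,0,3.3],255]]'; python3 t.py
```

```text
clock: 3.82
tool_pos: [0.5306, -0.1961, 0.1565]
tool_rot: [0.001, 0.189, 0.982, 0.0]
ft_force: [-0.1, 2.1, 4.7]
opening: 0.0006
gripper_force: 2.1
3.825 [ 0.53061771 -0.19610633  0.15653799] [-0.06004466  2.07220256  4.69107087] 0.0006336253672502513 [ 0.00984883 -0.04242201  0.1814966 ]
```

```bash
python3 -m handwheel '[[[0,0,0],[0,0,0.05],255],[[0,0,0],[0,0,0.1],255],[[0,0,0],[0,0,0.1],255]]'; python3 t.py
```

```text
clock: 4.2
tool_pos: [0.5306, -0.1961, 0.1544]
tool_rot: [0.001, 0.189, 0.982, 0.0]
ft_force: [-0.3, 3.0, 7.3]
opening: 0.0006
gripper_force: 3.5
4.2 [ 0.53058936 -0.19607398  0.15437033] [-0.2562631   3.00123137  7.27759359] 0.0005573446064531061 [ 0.00821615 -0.04317393  0.09479356]
```

```bash
python3 -m handwheel '[[[0,0,0],[0,0,0.05],255],[[0,0,0],[0,0,0.08],255],[[0,0,0],[0,0,0.08],255],[[0,0,0],[0,0,0.08],255]]'; python3 -m handwheel '[[[0,0,0],[0,0,0.04],255],[[0,0,0],[0,0,0.04],255]]'; python3 t.py
```

```text
clock: 4.7
tool_pos: [0.5307, -0.1961, 0.1543]
tool_rot: [0.001, 0.189, 0.982, -0.0]
ft_force: [-3.5, 4.2, 16.6]
opening: 0.0004
gripper_force: 8.0
clock: 4.95
tool_pos: [0.5307, -0.1962, 0.1542]
tool_rot: [0.001, 0.189, 0.982, -0.0]
ft_force: [-5.7, 5.7, 21.4]
opening: 0.0003
gripper_force: 10.3
4.95 [ 0.53073032 -0.19616164  0.15420947] [-5.74811449  5.67997962 21.35916332] 0.00030216293304020144 [ 0.01480321 -0.04200402  0.08834738]
```

The tool has stopped moving while the force climbs, so the cap is on its stop at z 0.154. I'll let it up and move clear.

```bash
python3 -m handwheel '[[[0,0,0],[0,0,0],255],[[0,0,0],[0,0,-0.3],255],[[0,0,0],[0,0,-0.8],255],[[0,0,0],[0,0,-2],255],[[0,0,0],[0,0,-4],255],[[0,0,0],[0,0,-5],255],[[0,0,0],[0,0,-5],255],[[0,0,0],[0,0,-5],255],[[0,0,0],[0,0,-5],255]]'
python3 - <<'E'
exec(open("t.py").read())
c=snap("side","pics/side2.png"); P=cloud(c); a=np.load("pics/side1.npz")
m=np.zeros((480,640),bool); m[168:182,312:336]=1
for d in (a,c):
    Q=cloud(d); k=m&(abs(Q[...,2]-.158)<.008)&(abs(Q[...,0]-.53)<.025); print(k.sum(),np.percentile(Q[k][:,2],[50,90,98]))
cv2.imwrite("pics/side2c.png",cv2.resize(c["color"][60:300,200:500,::-1],None,fx=2,fy=2))
E
```

```text
clock: 6.08
tool_pos: [0.5289, -0.1957, 0.2732]
tool_rot: [-0.002, 0.189, 0.982, 0.0]
ft_force: [-0.2, 0.3, 0.9]
opening: 0.0005
gripper_force: 0.0
6.075 [ 0.52889754 -0.19570688  0.27322229] [-0.20981212  0.25762964  0.86066497] 0.0004585406602738183 [-0.08029317 -0.03104718  4.84860391]
188 [0.16045044 0.1629992  0.16364021]
190 [0.16014143 0.16315608 0.16367111]
```

View pics/side2c.png

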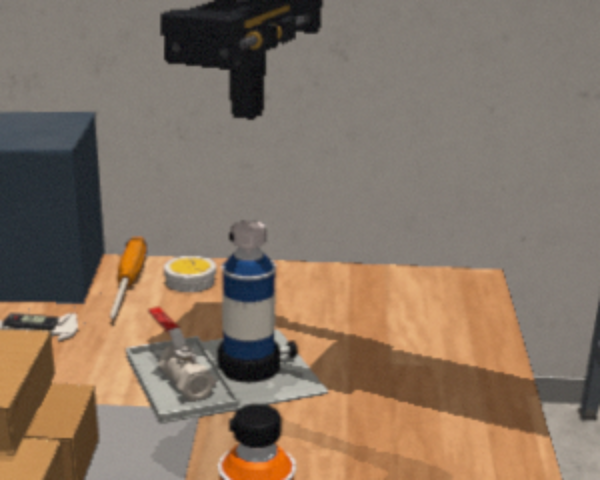

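The cap is back up at (248,235), at the same height as before. The valve at (190,370) hasn't moved, and the gripper is clear at (247,110).

```bash
python3 -c "
from plant import env
print(env.hand_in())"
```

```text
the job is handed in; nothing more can be done
None
```

I pressed the blue can's white cap to its stop, held it and let it spring back up; the valve stayed in place, the orange can's black cap was not touched, and the job is handed in (no verdict was returned).

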